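# Slide a returned valve body along the rail and off the ledge into the returns chute

### The arm

A 7-joint arm with a two-finger parallel gripper is mounted at the origin on the work surface. World frame = base frame: x ahead of the robot, y to its left, z up, the work surface at z = 0. Lengths are in m, angles in rad, forces in N, time in s.
With the tool pointing down it reaches from about 0.425 to 0.925 m from the base axis. Payload 6.8 kg.
Tool frame: the origin (TCP) lies on the centre line of the jaws, within the pads' length; the fingertips stand 11 mm ahead of it and the grasp point (between the pads) lies 8 mm behind it; z points along the fingers, y is the direction in which the jaws open and shut (so a half turn about z gives the same grasp; the last joint's range is limited). The gripper opens to 85 mm and grips with 20 to 120 N. Pads are 22 mm wide; open, the fingers measure 114 mm over their backs; the gripper's body (76 mm by 85 mm) begins 54 mm behind the grasp point. The pads swing forward as they close: fully open they stand 13 mm farther back than shut.
Start: joints at [1.2, 0.477, 0.022, 1.555, -0.011, 1.109, -0.083], TCP at [0.175, -0.652, 0.242] pointing down, gripper open.
Joint ranges: [-2.96, 2.96], [-0.34, 2.1], [-1.41, 1.46], [0.24, 2.44], [-1.37, 4.51], [0.17, 1.92], [-2.96, 2.96]. Speed limits (rad/s): [2.39, 2.39, 3.14, 3.14, 3.14, 3.14, 3.14].

### API

Orientations are given as a rotation vector (axis times angle).
In Python, from bench import r gives the robot as it stands.
- The arm moves only by the tool send_rows, never from a script. Its argument "deltas" is a list of rows, each a list of 7 numbers: the opening, from 0 (shut) to 1 (fully open), then the shift along the tool's x, y, z as a fraction of full scale, then the turn, a rotation vector about the tool's x, y, z as a fraction of full scale. In form: [[hand, x, y, z, ax, ay, az], ...]. A call has 1 to 20 rows; each row is the pose to reach, as a shift and turn from the pose commanded when the call began, along the tool's axes at that moment, turning the shorter way round; what a row does not reach only later rows make up. Full scale, the value 1, is 150 mm for a shift and 180 degrees for a turn. A row lasts 1/12 s, in which the tool goes at most 41.7 mm and 7.16 degrees, less where a joint would pass 70% of its speed; a pose out of reach is approached as far as the arm can. A call with a number of a shift or a turn outside -1 to 1 is refused whole. A call with a gripper value outside its range is refused whole. The fingers move at their own pace and stop on an object; "squeeze" is the grip in N (left out, the last holds). Time passes only in rows, so rows that repeat a pose let the fingers close. It gives the time, the measured TCP pose, the force and the opening at its end, in the units of the state.
- r.get_obs(): the state, without advancing time (a new reading comes with each control period).
- r.grab_frame(name): name is "scene" or "top" or "wrist"; returns a dict with "pixels" (384x512x3 uint8, red, green, blue), "camera_matrix" (3x3 intrinsics, pixels), "rvec" (rotation vector, rad) and "tvec" (3), from world to camera coordinates, as OpenCV has them. Camera axes: x right, y down, z forward; pixel columns grow to the right and rows downward; lengths in m; the calibration is good to about 2 mm. A picture is of the moment at which its call begins. There is no depth.
- r.hand_in(): hands the job in, once; it reports no verdict.
The state is a dict: "clock": time; "joints": joint angles; "qvel": joint speeds; "tau": joint torques, N m; "tcp_pos": TCP position; "orientation": TCP orientation; "contact_force": force on the tool from outside, world axes, zero at the start; "moment": the same for the moment, N m; "grip_width": finger opening in m.
Only numpy, scipy, OpenCV 4.12 (cv2) and the standard library are available. Lean on these libraries where they do the work, as an engineer would, in place of code of your own. Each camera call takes 0.05 s, during which the arm holds its last target. There are 200 camera calls.

### The job

Put the returned sprayer valve body down the returns chute. Without lifting it off the ledge, push it sideways with light pressure until its long side bears squarely against the guide rail and keep it pressed there for a moment, then push it along the rail off the end of the ledge so that it drops through the chute and comes to rest in the grey tray. The rail and chute mouth are clamped in a different place each time, so feel for the rail and do not press hard on it (keep below 20 N), and leave the other goods where they are.

Things in the scene. Friction and masses are not known exactly. Their poses are not given: they have to be found in the camera images.
- valve: the valve, to be sent down the chute. A plain aluminium block, 44 (its x) x 64 (its y) x 32 mm high, 0.2 to 0.33 kg, with an 18 mm high brass nipple on top, 16 mm from the middle towards its +y end, and two dark screw heads. Origin: centre of its underside; z up. Lies loose on the ledge, up to 0.4 rad out of square with the rail, 10 to 85 mm from it; a 64 mm long side goes against the rail. Friction 0.5 to 0.7.
- ledge: white steel shelf ledge standing on the counter, fixed: board 300 (its x) x 320 mm (its y), top face 170 mm above the counter, flat and open at its sides. Origin: on the counter under the board's middle. The end over the chute is at its y = -160 mm. The valve tips off once its middle is past that end.
- chute: fixed frame of the returns chute at the ledge's end (ledge y = -160 mm). Origin on the counter, right below that end; axes: +x from the valve body towards the guide rail, -y off the ledge into the chute, z up. It carries the clamped chute head: guide rail, mouth and ramp in one piece. The head is set anywhere along 40 mm in x and its setting is not reported: feel for the rail.
- tray (a point): middle of the grey tray's floor at the chute's foot, axes as the chute. Tray 170 x 170 mm, walls 55 high. About the chute head: with the rail's face at x = s (s = 0 to 40 mm in the chute's frame), the 12 mm thick, 18 high rail runs on the ledge from y = 0 to +270 mm; the mouth is open from x = s - 54 to s + 2 mm; a 52 degree ramp falls from y = 0 to -120 mm. Keep loads on the rail below 20 N.
- jar: small closed jar, 44 mm wide, 62 mm high, standing on the ledge beyond the rail; origin at the centre of its underside; leave alone
- coupling: brass hose coupling, 36 mm wide, 34 mm high, standing on the ledge beyond the rail; origin at the centre of its underside; leave alone
- tee: black plastic tee piece, 50 x 20 x 36 mm high, on the ledge beyond the rail; origin at the centre of its underside; leave alone
- bottle_a: white bottle, 68 mm wide, 130 mm high, on the counter; origin at its underside; leave alone
- bottle_b: amber bottle, 60 mm wide, 110 mm high, on the counter; origin at its underside; leave alone
- carton: cardboard carton, 100 x 140 x 70 mm high, on the counter; origin at its underside; leave alone
- wrench: steel wrench, 170 mm long, lying on the counter; origin at its underside; leave alone
Mind the look-alikes: they are no part of the job. Leave any green, purple or red look-alike of the valve alone.

How it is judged:
By the outcome, as a careful person would: the job done as asked, in the order asked, and still so for the second after the job is handed in, with the robot touching nothing.
It also fails if it takes over 64 s, if anything falls off the work surface, if the arm or the gripper's body presses on something with over 40 N, if the wrist force passes 120 N, or if a joint passes its speed limit or range.

## Working session

There is one attempt and no reset: what is moved stays moved. The work goes in short steps, Python scripts to look and compute and a tool call to move; the robot and the scene stay as the last step left them, time stands still between calls to the robot, and variables do not carry over. Pictures are saved under pics/ and viewed, about 8 in all and at most 12, crops included, and the job is handed in when it is done.

Besides the shell and the picture viewer there is one more tool, called by a JSON object that holds its "op" and its "data". send_rows: Moves the arm, as the interface text tells. Shift numbers are shares of 150 mm and turn numbers shares of 180 degrees, none past 1 either way. Its arguments: {"type":"object","properties":{"deltas":{"type":"array","items":{"type":"array","items":{"type":"number"}}},"squeeze":{"type":"number"}},"required":["deltas"]}

```bash
ls; mkdir -p pics; cat > h.py <<'E'
import numpy as np, cv2, json
from bench import r
from scipy.spatial.transform import Rotation as R
def shot(n,fn=None):
    f=r.grab_frame(n)
    if fn: cv2.imwrite('pics/'+fn,f['pixels'][:,:,::-1])
    return f
def ray(f,u,v,z):
    K=np.array(f['camera_matrix']);M=R.from_rotvec(np.ravel(f['rvec'])).as_matrix();t=np.ravel(f['tvec'])
    c=-M.T@t; d=M.T@np.linalg.solve(K,[u,v,1.]); return c+d*(z-c[2])/d[2]
def proj(f,p):
    return cv2.projectPoints(np.array([p],float).reshape(-1,3),np.ravel(f['rvec']),np.ravel(f['tvec']),np.array(f['camera_matrix']),None)[0].reshape(-1,2)
E
python3 - <<'E'
from h import *
a=shot('top');b=shot('scene')
np.savez('f0.npz',top=a['pixels'],scene=b['pixels'])
im=np.hstack([a['pixels'],b['pixels']])[:,:,::-1]
cv2.imwrite('pics/t0.png',cv2.resize(a['pixels'][:,:,::-1],(800,600),interpolation=cv2.INTER_CUBIC)); cv2.imwrite('pics/s0.png',b['pixels'][:,:,::-1])
o=r.get_obs();print({k:np.round(v,3) for k,v in o.items()})
print(R.from_rotvec(o['orientation']).as_matrix().round(3))
for f in(a,b):print(np.round(f['camera_matrix'],1).tolist(),(-R.from_rotvec(np.ravel(f['rvec'])).as_matrix().T@np.ravel(f['tvec'])).round(3))
E
```

```text
pics
{'clock': np.float64(0.1), 'joints': array([ 1.2  ,  0.478,  0.022,  1.556, -0.012,  1.109, -0.083]), 'qvel': array([ 0.002, -0.002, -0.   , -0.003, -0.   , -0.001, -0.001]), 'tau': array([ 4.0000e-03, -5.9775e+01,  1.6130e+00, -2.8196e+01,  1.3000e-02,
        5.0000e-03, -0.0000e+00]), 'tcp_pos': array([ 0.175, -0.651,  0.241]), 'orientation': array([-3.113, -0.411,  0.   ]), 'contact_force': array([ 0.673, -0.034,  0.071]), 'moment': array([-0.019,  0.013,  0.018]), 'grip_width': np.float64(0.086)}
[[ 0.966  0.26  -0.001]
 [ 0.26  -0.966  0.002]
 [-0.    -0.002 -1.   ]]
[[364.2, 0.0, 254.9], [0.0, 364.2, 190.3], [0.0, 0.0, 1.0]] [0.404 0.007 1.243]
[[474.0, 0.0, 256.0], [0.0, 474.0, 189.1], [0.0, 0.0, 1.0]] [0.878 0.696 1.293]
```

View pics/t0.png

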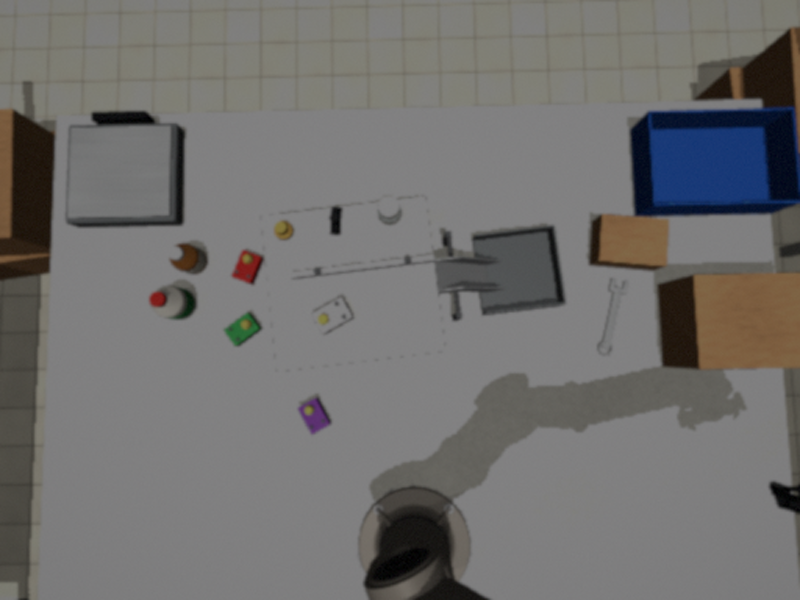

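View pics/s0.png

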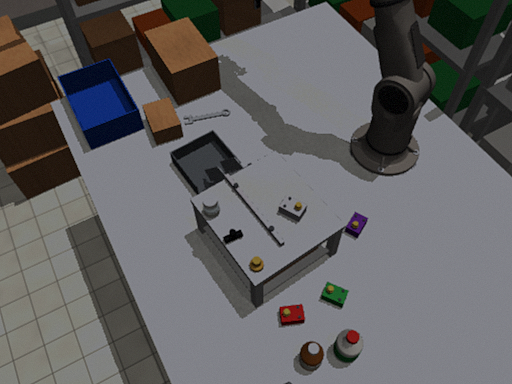

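Top view (800x600 px): there are four candidates. They are a bare aluminium block with a brass nipple on the ledge at (333,315), red at (247,266), green at (243,328) and purple at (314,415). Only the uncoloured one on the ledge fits. The rail runs from (293,277) to about (437,262), with the mouth at (440,270) and the tray at (520,270). I'll confirm in an enlarged crop.

```bash
python3 - <<'E'
from h import *
d=np.load('f0.npz')
c=d['top'][120:245,160:320,::-1]
c=cv2.resize(c,(800,625),interpolation=cv2.INTER_CUBIC)[:600]
cv2.imwrite('pics/c0.png',cv2.convertScaleAbs(c,alpha=1.5))
E
```

```text
(no output)
```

View pics/c0.png

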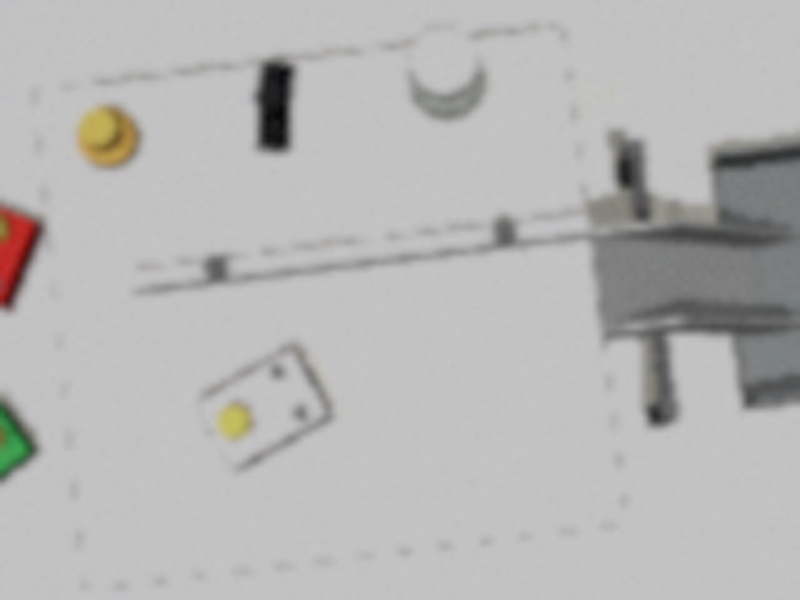

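```bash
python3 - <<'E'
from h import *
f=shot('top')
g=lambda u,v,z:ray(f,u/5+159.6,v/5+119.6,z)[:2]
L=[g(*p,.17) for p in[(35,88),(565,28),(622,520),(82,590)]]
print('ledge',np.round(L,3).tolist(),[round(np.linalg.norm(L[i]-L[i-1]),3) for i in range(4)])
V=[g(*p,.202) for p in[(200,397),(295,343),(326,412),(236,468)]]
print('valve',np.round(V,3).tolist(),[round(np.linalg.norm(V[i]-V[i-1]),3) for i in range(4)],np.mean(V,0))
N=g(235,420,.22);print('nip',N)
ra=[g(135,292,.17),g(590,236,.17)];print('rail',np.round(ra,3).tolist(),np.linalg.norm(ra[1]-ra[0]))
m=(L[1]+L[2])/2; ex=(L[1]-L[2]);ex/=np.linalg.norm(ex);ey=np.array([-ex[1],ex[0]])
d=ra[0]-ra[1];print('ex',ex,np.degrees(np.arctan2(ex[1],ex[0])),'rail dir normal',np.degrees(np.arctan2(-d[0],d[1])))
c=lambda p:np.round([(p-m)@ex,(p-m)@ey],4)
print('m',m,'valve',[c(v) for v in V],c(np.mean(V,0)),'nip',c(N),'rail',[c(v) for v in ra])
E
```

```text
ledge [[0.67, 0.285], [0.7, -0.035], [0.404, -0.062], [0.369, 0.256]] [np.float64(0.302), np.float64(0.321), np.float64(0.296), np.float64(0.319)]
valve [[0.479, 0.181], [0.509, 0.126], [0.469, 0.108], [0.438, 0.16]] [np.float64(0.046), np.float64(0.063), np.float64(0.044), np.float64(0.06)] [0.4737706  0.14378678]
nip [0.46434716 0.15799362]
rail [[0.545, 0.225], [0.573, -0.047]] 0.27291052649419323
ex [0.99589178 0.09055145] 5.1953324621350685 rail dir normal 5.9337446298792385
m [ 0.55200719 -0.04815547] valve [array([-0.052 ,  0.2346]), array([-0.027 ,  0.1771]), array([-0.0685,  0.1634]), array([-0.0948,  0.2179])] [-0.0605  0.1982] nip [-0.0686  0.2132] rail [array([0.0174, 0.2724]), array([ 0.021 , -0.0005])]
```

The crop confirms it: the plain aluminium block at crop (265,405) has a brass nipple at (235,420) and two screw heads. Its measured size (62x45 mm), the ledge (302x320) and the rail length (273) all match the given sizes. The rail face is at s≈19 mm. The valve is at chute (-60,198) mm, about 24° out of square.

Plan: set the two half-open fingers side by side along the rail direction and push with their edges in +x. That squares the block against the rail.

{"op": "send_rows", "data": {"deltas": [[0.3,0.25,-0.2,-0.35,0,0,0.02],[0.3,0.5,-0.4,-0.35,0,0,0.053],[0.3,0.75,-0.6,-0.35,0,0,0.053],[0.3,0.96,-0.78,-0.35,0,0,0.053],[0.3,0.96,-0.78,-0.35,0,0,0.053],[0.3,0.96,-0.78,-0.35,0,0,0.053]], "squeeze": 20}}

```text
clock: 0.65
tcp_pos: [0.2904, -0.495, 0.2953]
orientation: [-3.135, -0.168, -0.005]
contact_force: [-0.1, 0.8, 0.0]
grip_width: 0.0255
```

{"op": "send_rows", "data": {"deltas": [[0.3,0.2,-0.22,0,0,0,0],[0.3,0.4,-0.45,0,0,0,0],[0.3,0.6,-0.67,0,0,0,0],[0.3,0.8,-0.9,0,0,0,0],[0.3,0.8,-0.9,0,0,0,0]]}}

```text
clock: 1.07
tcp_pos: [0.3944, -0.3497, 0.2948]
orientation: [-3.135, -0.163, -0.003]
contact_force: [0.9, 0.4, -0.1]
grip_width: 0.0252
```

{"op": "send_rows", "data": {"deltas": [[0.3,0.2,-0.22,0,0,0,0],[0.3,0.4,-0.45,0,0,0,0],[0.3,0.6,-0.67,0,0,0,0],[0.3,0.8,-0.9,0,0,0,0],[0.3,0.8,-0.9,0,0,0,0]]}}

```text
clock: 1.48
tcp_pos: [0.5004, -0.2031, 0.2949]
orientation: [-3.135, -0.163, -0.003]
contact_force: [-1.0, 0.4, 0.2]
grip_width: 0.0257
```

{"op": "send_rows", "data": {"deltas": [[0.3,0,-0.25,0,0,0,0],[0.3,0,-0.5,0,0,0,0],[0.3,0,-0.75,0,0,0,0],[0.3,0,-1,0,0,0,0],[0.3,0,-1,0,0,0,0]]}}

```text
clock: 1.9
tcp_pos: [0.482, -0.0524, 0.295]
orientation: [-3.134, -0.167, -0.0]
contact_force: [-0.2, 0.5, 1.1]
grip_width: 0.0257
```

{"op": "send_rows", "data": {"deltas": [[0.3,-0.07,-0.25,0,0,0,0],[0.3,-0.15,-0.5,0,0,0,0],[0.3,-0.22,-0.75,0,0,0,0],[0.3,-0.31,-1,0,0,0,0],[0.3,-0.31,-1,0,0,0,0],[0.3,-0.31,-1,0,0,0,0]]}}

```text
clock: 2.4
tcp_pos: [0.4212, 0.0861, 0.295]
orientation: [3.137, 0.159, 0.001]
contact_force: [0.4, -0.3, -0.5]
grip_width: 0.0257
```

```bash
python3 - <<'E'
from h import *
w=shot('wrist','w1.png')
o=r.get_obs();print(o['tcp_pos'].round(4),o['joints'].round(3))
for n,p in dict(valve=(.4738,.1438,.202),V0=(.479,.181,.202),V1=(.509,.126,.202),V2=(.469,.108,.202),V3=(.438,.16,.202),nip=(.464,.158,.22),r0=(.545,.225,.17),r1=(.573,-.047,.17)).items():print(n,proj(w,p).round(0))
E
```

```text
[0.4218 0.0844 0.2949] [ 0.14   0.041 -0.49   2.011  0.022  1.094 -1.833]
valve [[176. 113.]]
V0 [[119.  99.]]
V1 [[207.  58.]]
V2 [[231. 126.]]
V3 [[151. 164.]]
nip [[146. 129.]]
r0 [[ 70. -10.]]
r1 [[475. -11.]]
```

View pics/w1.png

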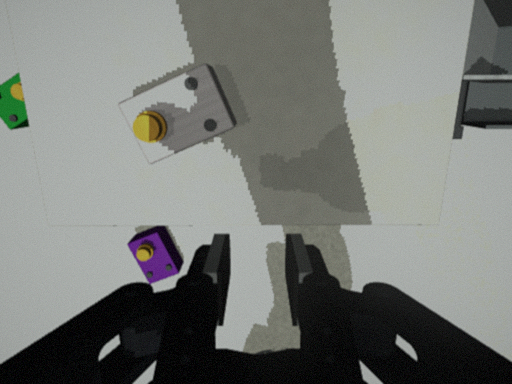

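The wrist view shows the valve corners at (120,103), (207,64), (236,124) and (150,163). These agree with the projected estimate to within about 3 mm. The fingers are clear, so next I go to the robot side of the block and descend.

{"op": "send_rows", "data": {"deltas": [[0.3,-0.01,-0.2,0.1,0,0,0],[0.3,-0.01,-0.37,0.2,0,0,0],[0.3,-0.01,-0.37,0.4,0,0,0],[0.3,-0.01,-0.37,0.55,0,0,0],[0.3,-0.01,-0.37,0.65,0,0,0],[0.3,-0.01,-0.37,0.73,0,0,0],[0.3,-0.01,-0.37,0.73,0,0,0],[0.3,-0.01,-0.37,0.73,0,0,0]]}}

```text
clock: 3.12
tcp_pos: [0.4154, 0.1383, 0.1849]
orientation: [3.138, 0.148, -0.003]
contact_force: [-0.2, 0.6, 0.6]
grip_width: 0.0262
```

```bash
cat > st.py <<'E'
from h import *
m=np.array([.552,-.0482]);a=np.radians(5.6);ex=np.array([np.cos(a),np.sin(a)]);ey=np.array([-ex[1],ex[0]])
def st():
    o=r.get_obs();p=o['tcp_pos'];T=R.from_rotvec(o['orientation']).as_matrix()
    print('chute tcp',round((p[:2]-m)@ex,4),round((p[:2]-m)@ey,4),'z',p[2].round(4),'yaw',np.degrees(np.arctan2(T[1,0],T[0,0])).round(2),'F',o['contact_force'].round(2),'t',o['clock'])
E
python3 -c "
from st import *
st()"
```

```text
chute tcp -0.1178 0.1989 z 0.1849 yaw 5.39 F [-0.15  0.6   0.57] t 3.1167
```

{"op": "send_rows", "data": {"deltas": [[0.3,0.02,0,0,0,0,0],[0.3,0.04,0,0,0,0,0],[0.3,0.06,0,0,0,0,0],[0.3,0.08,0,0,0,0,0],[0.3,0.1,0,0,0,0,0],[0.3,0.12,0,0,0,0,0],[0.3,0.14,0,0,0,0,0],[0.3,0.16,0,0,0,0,0],[0.3,0.18,0,0,0,0,0],[0.3,0.2,0,0,0,0,0],[0.3,0.22,0,0,0,0,0],[0.3,0.24,0,0,0,0,0],[0.3,0.26,0,0,0,0,0],[0.3,0.28,0,0,0,0,0],[0.3,0.3,0,0,0,0,0],[0.3,0.32,0,0,0,0,0],[0.3,0.34,0,0,0,0,0],[0.3,0.36,0,0,0,0,0],[0.3,0.38,0,0,0,0,0],[0.3,0.4,0,0,0,0,0]]}}

```text
clock: 4.78
tcp_pos: [0.475, 0.1453, 0.1853]
orientation: [3.138, 0.151, 0.0]
contact_force: [-1.6, 0.0, 1.9]
grip_width: 0.0253
```

```bash
python3 -c "
from st import *
st()
a=shot('top')['pixels'];w=shot('wrist')['pixels']
c=cv2.resize(a[120:245,160:320],(480,375),interpolation=cv2.INTER_CUBIC)
w=cv2.resize(w,(320,240))
k=np.zeros((375,800,3),np.uint8);k[:,:480]=c;k[:240,480:]=w
cv2.imwrite('pics/p1.png',cv2.convertScaleAbs(k[:,:,::-1],alpha=1.4))"
```

```text
chute tcp -0.0577 0.2001 z 0.1853 yaw 5.51 F [-1.6   0.03  1.89] t 4.7833
```

View pics/p1.png

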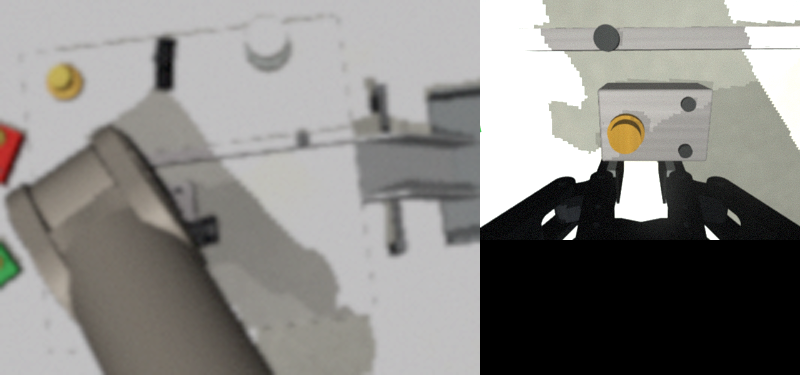

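The block is now square to the fingers and parallel to the rail (wrist view, block at (655,120), rail face at row 51). The gap is about 20 mm and the push force about 1.6 N. I'll creep from here.

{"op": "send_rows", "data": {"deltas": [[0.3,0.015,0,0,0,0,0],[0.3,0.03,0,0,0,0,0],[0.3,0.045,0,0,0,0,0],[0.3,0.06,0,0,0,0,0],[0.3,0.075,0,0,0,0,0],[0.3,0.085,0,0,0,0,0],[0.3,0.095,0,0,0,0,0],[0.3,0.1,0,0,0,0,0],[0.3,0.105,0,0,0,0,0]]}}

```text
clock: 5.63
tcp_pos: [0.4904, 0.1469, 0.1853]
orientation: [3.138, 0.151, -0.0]
contact_force: [-2.6, -1.1, 1.9]
grip_width: 0.0258
```

{"op": "send_rows", "data": {"deltas": [[0.3,0.003,0,0,0,0,0],[0.3,0.006,0,0,0,0,0],[0.3,0.01,0,0,0,0,0],[0.3,0.013,0,0,0,0,0]]}}

```text
clock: 5.97
tcp_pos: [0.4924, 0.1471, 0.1853]
orientation: [3.138, 0.151, 0.0]
contact_force: [-2.4, 0.1, 2.5]
grip_width: 0.0258
```

```bash
python3 -c "
from st import *
st()
w=shot('wrist')['pixels'];cv2.imwrite('pics/p2.png',w[:300,100:420,::-1])"
```

```text
chute tcp -0.0403 0.2002 z 0.1853 yaw 5.52 F [-2.38  0.06  2.55] t 5.9667
```

View pics/p2.png

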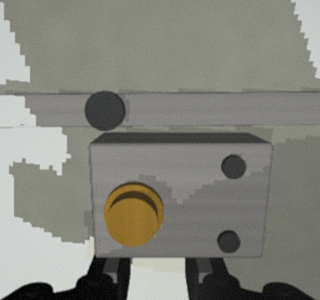

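The gap is a few millimetres (rail base at row 127, block's top edge at row 141). I'll continue in 0.5 mm steps.

{"op": "send_rows", "data": {"deltas": [[0.3,0.003,0,0,0,0,0],[0.3,0.006,0,0,0,0,0],[0.3,0.01,0,0,0,0,0],[0.3,0.013,0,0,0,0,0]]}}

```text
clock: 6.35
tcp_pos: [0.4944, 0.1473, 0.1853]
orientation: [3.138, 0.151, 0.0]
contact_force: [-2.8, -0.9, 1.8]
grip_width: 0.0258
```

{"op": "send_rows", "data": {"deltas": [[0.3,0.003,0,0,0,0,0],[0.3,0.006,0,0,0,0,0],[0.3,0.006,0,0,0,0,0]]}}

```text
clock: 6.6
tcp_pos: [0.4954, 0.1474, 0.1853]
orientation: [-3.138, -0.151, -0.0]
contact_force: [-1.5, -0.4, 0.9]
grip_width: 0.0258
```

{"op": "send_rows", "data": {"deltas": [[0.3,0.003,0,0,0,0,0],[0.3,0.006,0,0,0,0,0],[0.3,0.006,0,0,0,0,0]]}}

```text
clock: 6.85
tcp_pos: [0.4962, 0.1475, 0.1853]
orientation: [-3.138, -0.151, -0.0]
contact_force: [-1.8, -0.9, 1.2]
grip_width: 0.0256
```

{"op": "send_rows", "data": {"deltas": [[0.3,0.003,0,0,0,0,0],[0.3,0.006,0,0,0,0,0],[0.3,0.006,0,0,0,0,0]]}}

```text
clock: 7.1
tcp_pos: [0.4964, 0.1475, 0.1853]
orientation: [3.138, 0.151, -0.002]
contact_force: [-4.9, -1.4, 3.9]
grip_width: 0.0255
```

{"op": "send_rows", "data": {"deltas": [[0.3,0.003,0,0,0,0,0],[0.3,0.006,0,0,0,0,0],[0.3,0.006,0,0,0,0,0]]}}

```text
clock: 7.35
tcp_pos: [0.4965, 0.1475, 0.1852]
orientation: [3.137, 0.152, -0.004]
contact_force: [-7.7, -1.2, 6.3]
grip_width: 0.0254
```

There is contact with the rail at about 8 N. I'll hold for 1 s.

{"op": "send_rows", "data": {"deltas": [[0.3,0.002,0,0,0,0,0],[0.3,0.002,0,0,0,0,0],[0.3,0.002,0,0,0,0,0],[0.3,0.002,0,0,0,0,0],[0.3,0.002,0,0,0,0,0],[0.3,0.002,0,0,0,0,0],[0.3,0.002,0,0,0,0,0],[0.3,0.002,0,0,0,0,0],[0.3,0.002,0,0,0,0,0],[0.3,0.002,0,0,0,0,0],[0.3,0.002,0,0,0,0,0],[0.3,0.002,0,0,0,0,0]]}}

```text
clock: 8.35
tcp_pos: [0.4965, 0.1475, 0.1852]
orientation: [3.137, 0.152, -0.005]
contact_force: [-9.2, -1.1, 6.5]
grip_width: 0.0256
```

```bash
python3 -c "
from st import *
st()
f=shot('wrist');w=f['pixels'];cv2.imwrite('pics/p3.png',cv2.resize(w[60:300,100:420,::-1],(640,480)))"
```

```text
chute tcp -0.0361 0.2002 z 0.1852 yaw 5.54 F [-9.18 -1.09  6.5 ] t 8.35
```

View pics/p3.png

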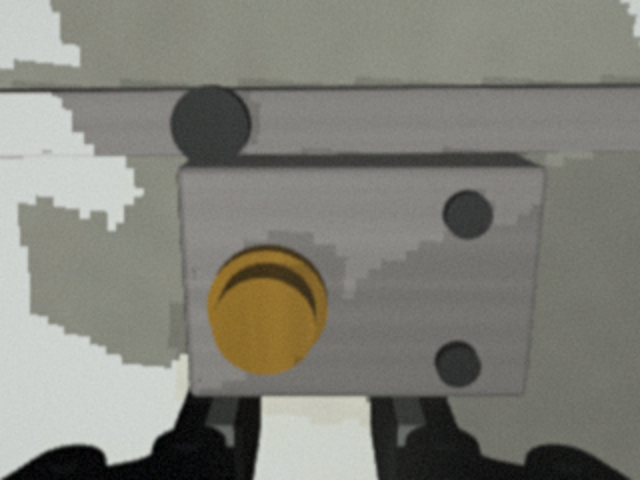

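The block is flush along the rail (edges parallel, block side meets rail base at row 155), held above 1 s at 8–9 N. The felt rail face is at s≈19 mm, which matches the image. Now I back off, lift clear, turn 90°, and go behind the block's +y end with closed fingers.

{"op": "send_rows", "data": {"deltas": [[0.3,-0.02,0,0,0,0,0],[0.3,-0.08,0,0,0,0,0],[0.3,-0.2,0,0,0,0,0],[0.3,-0.2,0,-0.1,0,0,0],[0,-0.2,0,-0.3,0,0,0],[0,-0.2,0,-0.45,0,0,0],[0,-0.2,-0.1,-0.45,0,0,0.03],[0,-0.2,-0.2,-0.45,0,0,0.07],[0,-0.2,-0.3,-0.45,0,0,0.11],[0,-0.15,-0.4,-0.45,0,0,0.15],[0,-0.1,-0.4,-0.45,0,0,0.19],[0,0,-0.4,-0.45,0,0,0.23],[0,0.1,-0.4,-0.45,0,0,0.27],[0,0.21,-0.4,-0.45,0,0,0.31],[0,0.21,-0.4,-0.45,0,0,0.35],[0,0.21,-0.4,-0.45,0,0,0.39],[0,0.21,-0.4,-0.45,0,0,0.43],[0,0.21,-0.4,-0.45,0,0,0.47],[0,0.21,-0.4,-0.45,0,0,0.5],[0,0.21,-0.4,-0.45,0,0,0.5]]}}

```text
clock: 10.07
tcp_pos: [0.5234, 0.2091, 0.25]
orientation: [2.577, -1.769, -0.022]
contact_force: [1.3, -0.1, -2.4]
grip_width: -0.0004
```

```bash
python3 -c "
from st import *
st();print(r.get_obs()['joints'].round(2))
f=shot('wrist','p4.png')
for p in [(-.003,.192),(.019,.224),(-.025,.224),(.019,.16),(-.025,.16)]: print(p,proj(f,np.r_[m+p[0]*ex+p[1]*ey,.202]).round(0))"
```

```text
chute tcp -0.0034 0.2589 z 0.25 yaw -68.92 F [ 1.27 -0.08 -2.38] t 10.0667
[-1.13  0.38  0.83  1.84 -0.32  1.08 -2.94]
(-0.003, 0.192) [[289. 106.]]
(0.019, 0.224) [[233. 154.]]
(-0.025, 0.224) [[310. 175.]]
(0.019, 0.16) [[265.  28.]]
(-0.025, 0.16) [[350.  54.]]
```

View pics/p4.png

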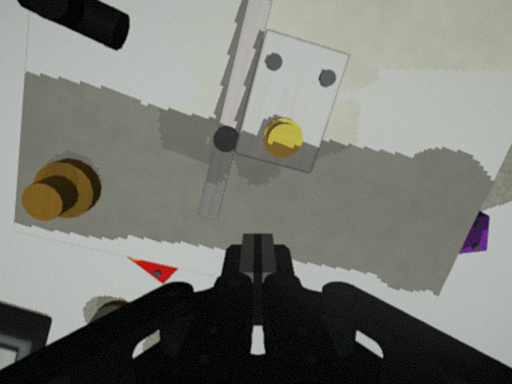

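The view agrees with the estimate: the block's near end is at pixels (238,153)–(312,172). But joint 7 has reached its limit at yaw -69°. I'll turn the other way round (to +95.6°) and push with the opposite finger edge.

{"op": "send_rows", "data": {"deltas": [[0,0,0,0,0,0,-0.04],[0,0,0,0,0,0,-0.08],[0,0,0,0,0,0,-0.12],[0,0,0,0,0,0,-0.16],[0,0,0,0,0,0,-0.2],[0,0,0,0,0,0,-0.24],[0,0,0,0,0,0,-0.28],[0,0,0,0,0,0,-0.32],[0,0,0,0,0,0,-0.36],[0,0,0,0,0,0,-0.4],[0,0,0,0,0,0,-0.44],[0,0,0,0,0,0,-0.46],[0,0,0,0,0,0,-0.46],[0,0,0,0,0,0,-0.46]]}}

```text
clock: 11.28
tcp_pos: [0.5232, 0.2091, 0.2494]
orientation: [3.115, 0.382, -0.036]
contact_force: [0.7, 0.5, -0.3]
grip_width: -0.0
```

```bash
python3 -c "
from st import *
st();print(r.get_obs()['joints'].round(2))"
```

```text
chute tcp -0.0035 0.2589 z 0.2494 yaw 14.0 F [ 0.65  0.54 -0.34] t 11.2833
[-0.88  0.32  0.49  1.83 -0.18  1.06 -1.65]
```

```bash
cat >> st.py <<'E'
def turn(yaw):
    T=R.from_rotvec(r.get_obs()['orientation']); y=np.radians(yaw)
    G=R.from_matrix(np.array([[np.cos(y),np.sin(y),0],[np.sin(y),-np.cos(y),0],[0,0,-1]]))
    print('turn',((T.inv()*G).as_rotvec()/np.pi).round(4))
E
python3 -c "
from st import *
turn(95.6)"
```

```text
turn [-0.0052  0.0061 -0.4533]
```

{"op": "send_rows", "data": {"deltas": [[0,0,0,0,0,0,-0.04],[0,0,0,0,0,0,-0.08],[0,0,0,0,0,0,-0.12],[0,0,0,0,0,0,-0.16],[0,0,0,0,0,0,-0.2],[0,0,0,0,0,0,-0.24],[0,0,0,0,0,0,-0.28],[0,0,0,0,0,0,-0.32],[0,0,0,0,0,0,-0.36],[0,0,0,0,0,0,-0.4],[0,0,0,0,-0.005,0.006,-0.44],[0,0,0,0,-0.005,0.006,-0.453],[0,0,0,0,-0.005,0.006,-0.453],[0,0,0,0,-0.005,0.006,-0.453]]}}

```text
clock: 12.45
tcp_pos: [0.5232, 0.2091, 0.2494]
orientation: [-2.113, -2.324, 0.002]
contact_force: [-0.2, 0.8, 0.2]
grip_width: 0.0003
```

```bash
python3 -c "
from st import *
st();print(r.get_obs()['joints'].round(2));turn(95.6)"
```

```text
chute tcp -0.0035 0.2589 z 0.2494 yaw 95.45 F [-0.16  0.76  0.21] t 12.45
[-0.68  0.29  0.23  1.83 -0.08  1.03 -0.32]
turn [-0.0003  0.0002 -0.0009]
```

{"op": "send_rows", "data": {"deltas": [[0,0,0,0.15,0,0,0],[0,0,0,0.3,0,0,0],[0,0,0,0.38,0,0,0],[0,0,0,0.42,0,0,0],[0,0,0,0.42,0,0,0],[0,-0.03,0,0.42,0,0,0],[0,-0.06,0,0.42,0,0,0],[0,-0.09,0,0.42,0,0,0],[0,-0.12,0,0.42,0,0,0],[0,-0.14,0,0.42,0,0,0],[0,-0.16,0,0.42,0,0,0],[0,-0.18,0,0.42,0,0,0],[0,-0.2,0,0.42,0,0,0],[0,-0.22,0,0.42,0,0,0]]}}

```text
clock: 13.62
tcp_pos: [0.5266, 0.1769, 0.1867]
orientation: [-2.109, -2.328, 0.0]
contact_force: [-1.1, 2.8, 1.6]
grip_width: 0.0001
```

```bash
python3 -c "
from st import *
st()
w=shot('wrist')['pixels'];t=shot('top')['pixels'];s=shot('scene')['pixels']
k=np.zeros((480,800,3),np.uint8)
k[:300,:400]=cv2.resize(w,(400,300));k[:300,400:]=cv2.resize(t[120:240,160:320],(400,300))
k[300:,:400]=cv2.resize(s[160:250,170:370],(400,180))
cv2.imwrite('pics/p5.png',k[:,:,::-1])"
```

```text
chute tcp -0.0033 0.2265 z 0.1867 yaw 95.66 F [-1.06  2.77  1.55] t 13.6167
```

View pics/p5.png

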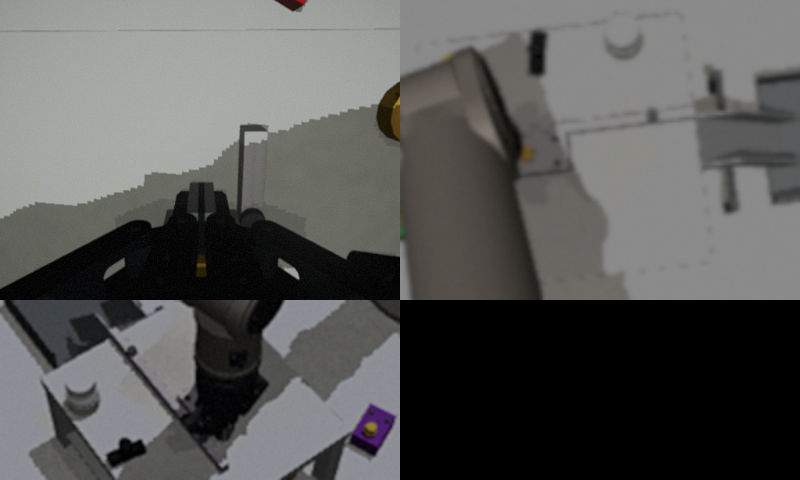

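The fingers are in contact at 2.8 N. The block is still along the rail at (540,150) in the top crop, with its leading end at (565,168). I'll push along the rail.

{"op": "send_rows", "data": {"deltas": [[0,-0.02,0,0,0,0,0],[0,-0.045,0,0,0,0,0],[0,-0.07,0,0,0,0,0],[0,-0.095,0,0,0,0,0],[0,-0.12,0,0,0,0,0],[0,-0.145,0,0,0,0,0],[0,-0.17,0,0,0,0,0],[0,-0.195,0,0,0,0,0],[0,-0.22,0,0,0,0,0],[0,-0.245,0,0,0,0,0],[0,-0.27,0,0,0,0,0],[0,-0.295,0,0,0,0,0],[0,-0.32,0,0,0,0,0],[0,-0.345,0,0,0,0,0],[0,-0.37,0,0,0,0,0],[0,-0.395,0,0,0,0,0],[0,-0.42,0,0,0,0,0],[0,-0.445,0,0,0,0,0],[0,-0.47,0,0,0,0,0],[0,-0.495,0,0,0,0,0]]}}

```text
clock: 15.43
tcp_pos: [0.5336, 0.1019, 0.1863]
orientation: [-2.11, -2.327, 0.003]
contact_force: [0.3, 1.3, -0.6]
grip_width: -0.0003
```

```bash
python3 -c "
from st import *
st()
t=shot('top')['pixels']
cv2.imwrite('pics/p6.png',cv2.resize(t[120:210,200:320,::-1],(800,600),interpolation=cv2.INTER_CUBIC))"
```

```text
chute tcp -0.0037 0.1512 z 0.1863 yaw 95.62 F [ 0.29  1.34 -0.61] t 15.4333
```

View pics/p6.png

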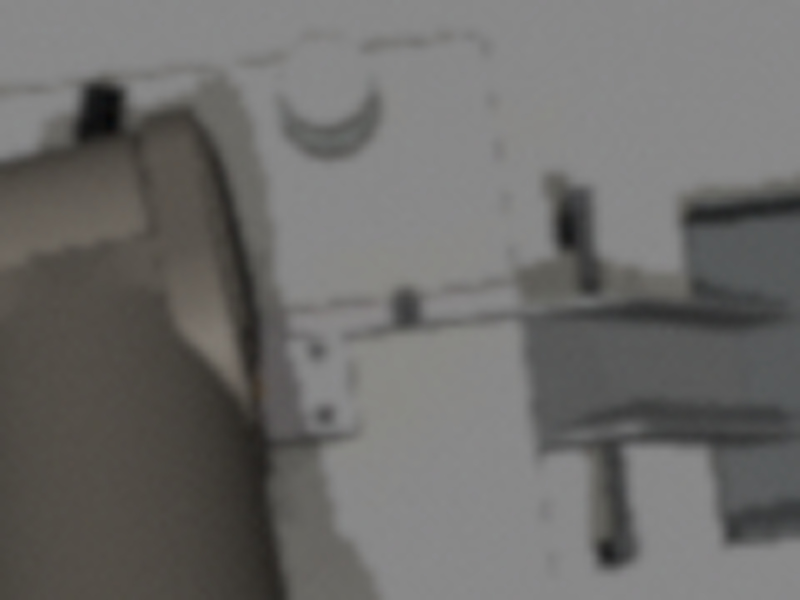

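The block is flush with the rail at (310,385) and heading squarely for the mouth. I'll continue.

{"op": "send_rows", "data": {"deltas": [[0,-0.02,0,0,0,0,0],[0,-0.045,0,0,0,0,0],[0,-0.07,0,0,0,0,0],[0,-0.1,0,0,0,0,0],[0,-0.13,0,0,0,0,0],[0,-0.16,0,0,0,0,0],[0,-0.19,0,0,0,0,0],[0,-0.22,0,0,0,0,0],[0,-0.25,0,0,0,0,0],[0,-0.28,0,0,0,0,0],[0,-0.31,0,0,0,0,0],[0,-0.34,0,0,0,0,0],[0,-0.37,0,0,0,0,0],[0,-0.4,0,0,0,0,0],[0,-0.43,0,0,0,0,0],[0,-0.46,0,0,0,0,0],[0,-0.49,0,0,0,0,0],[0,-0.52,0,0,0,0,0],[0,-0.55,0,0,0,0,0],[0,-0.58,0,0,0,0,0]]}}

```text
clock: 17.15
tcp_pos: [0.5422, 0.0153, 0.1864]
orientation: [-2.11, -2.327, 0.002]
contact_force: [0.1, 1.1, -0.8]
grip_width: 0.0
```

{"op": "send_rows", "data": {"deltas": [[0,-0.02,0,0,0,0,0],[0,-0.04,0,0,0,0,0],[0,-0.06,0,0,0,0,0],[0,-0.08,0,0,0,0,0],[0,-0.1,0,0,0,0,0],[0,-0.12,0,0,0,0,0],[0,-0.12,0,0,0,0,0]]}}

```text
clock: 17.73
tcp_pos: [0.544, -0.0029, 0.1865]
orientation: [2.111, 2.327, -0.002]
contact_force: [1.7, 0.1, -1.0]
grip_width: 0.0
```

```bash
python3 -c "
from st import *
st()
t=shot('top')['pixels']
cv2.imwrite('pics/p7.png',cv2.resize(t[120:240,220:380,::-1],(800,600),interpolation=cv2.INTER_CUBIC))"
```

```text
chute tcp -0.0035 0.0458 z 0.1865 yaw 95.57 F [ 1.73  0.1  -0.97] t 17.7333
```

View pics/p7.png

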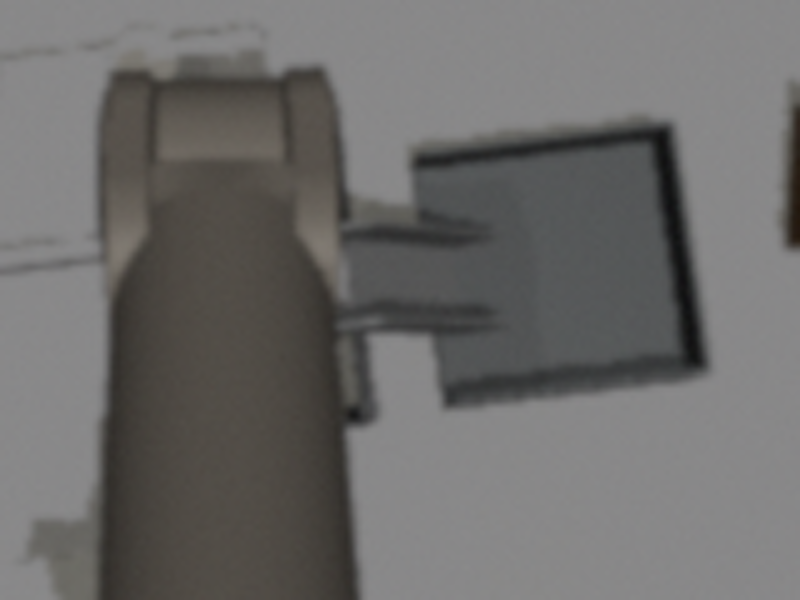

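The block has not dropped yet; its middle is about at the edge. A bit further.

{"op": "send_rows", "data": {"deltas": [[0,-0.01,0,0,0,0,0],[0,-0.025,0,0,0,0,0],[0,-0.04,0,0,0,0,0],[0,-0.055,0,0,0,0,0],[0,-0.07,0,0,0,0,0],[0,-0.085,0,0,0,0,0],[0,-0.1,0,0,0,0,0],[0,-0.11,0,0,0,0,0],[0,-0.11,0,0,0,0,0],[0,-0.11,0,0,0,0,0],[0,-0.11,0,0,0,0,0]]}}

```text
clock: 18.7
tcp_pos: [0.5453, -0.0191, 0.1862]
orientation: [-2.11, -2.327, 0.003]
contact_force: [0.6, -0.4, -0.7]
grip_width: 0.0001
```

```bash
python3 -c "
from st import *
st()
t=shot('top')['pixels'];s=shot('scene')['pixels']
k=np.hstack([cv2.resize(t[140:230,270:390],(400,300)),cv2.resize(s[120:240,150:310],(400,300))])
cv2.imwrite('pics/p8.png',k[:,:,::-1])"
```

```text
chute tcp -0.0039 0.0296 z 0.1862 yaw 95.59 F [ 0.56 -0.44 -0.7 ] t 18.7
```

View pics/p8.png

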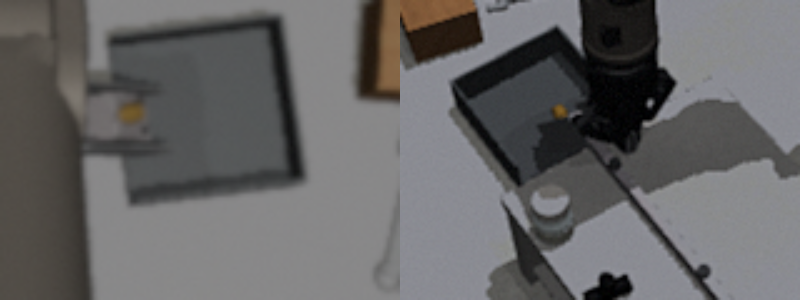

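The block has tipped into the chute: nipple at (132,113) in the top crop, on the ramp. All 12 views are used, so I'll back off and check its rest position numerically with a colour mask.

{"op": "send_rows", "data": {"deltas": [[0,0.05,0,0,0,0,0],[0,0.15,0,-0.05,0,0,0],[0,0.2,0,-0.2,0,0,0],[0,0.2,0,-0.4,0,0,0],[0,0.2,0,-0.6,0,0,0],[0,0.3,0,-0.7,0,0,0],[0,0.5,0,-0.7,0,0,0],[0,0.7,0,-0.7,0,0,0],[0,0.9,0,-0.7,0,0,0],[0,0.9,0,-0.7,0,0,0],[0,0.9,0,-0.7,0,0,0]]}}

```text
clock: 19.72
tcp_pos: [0.5318, 0.1185, 0.2911]
orientation: [-2.104, -2.332, 0.002]
contact_force: [-0.5, -1.5, 0.1]
grip_width: 0.0004
```

```bash
cat > chk.py <<'E'
from st import *
st()
old=np.load('f0.npz')
for n in('top','scene'):
    f=shot(n);im=f['pixels']
    h=cv2.cvtColor(im,cv2.COLOR_RGB2HSV)
    mk=cv2.inRange(h,(15,110,70),(35,255,255))
    k,_,s,c=cv2.connectedComponentsWithStats(mk)
    print(n)
    for i in range(1,k):
        if s[i,4]>5:
            o=[]
            for z in (.04,.1,.17):
                p=ray(f,*c[i],z)[:2]-m;o.append((round(p@ex,3),round(p@ey,3)))
            print(' px',c[i].round(1),s[i,4],'chute at z .04,.1,.17',o)
    if n=='top':
        # changed against first picture inside tray
        q=[proj(f,np.r_[m+x*ex+y*ey,.0])[0].round(0) for x,y in((.019,-.06),(.019,-.12),(.019,-.2))];print(q)
        a=old['top'].astype(int);d=np.abs(im.astype(int)-a).sum(2)>60
        k,_,s,c=cv2.connectedComponentsWithStats(d.astype(np.uint8))
        for i in range(1,k):
            if s[i,4]>15:print('  diff',s[i],c[i].round(0),(ray(f,*c[i],.03)[:2]-m).round(3))
E
python3 chk.py
```

```text
chute tcp -0.0039 0.1679 z 0.2911 yaw 95.89 F [-0.45 -1.52  0.11] t 19.7167
top
 px [509.3  43.8] 193 chute at z .04,.1,.17 [(np.float64(0.368), np.float64(-0.844)), (np.float64(0.343), np.float64(-0.798)), (np.float64(0.313), np.float64(-0.745))]
 px [470.8  51.9] 101 chute at z .04,.1,.17 [(np.float64(0.356), np.float64(-0.71)), (np.float64(0.331), np.float64(-0.671)), (np.float64(0.302), np.float64(-0.625))]
 px [  3.  109.5] 491 chute at z .04,.1,.17 [(np.float64(0.348), np.float64(0.901)), (np.float64(0.324), np.float64(0.859)), (np.float64(0.295), np.float64(0.811))]
 px [404.7 154.1] 1240 chute at z .04,.1,.17 [(np.float64(0.033), np.float64(-0.434)), (np.float64(0.024), np.float64(-0.409)), (np.float64(0.014), np.float64(-0.379))]
 px [  5.4 164.8] 32 chute at z .04,.1,.17 [(np.float64(0.156), np.float64(0.902)), (np.float64(0.141), np.float64(0.861)), (np.float64(0.124), np.float64(0.812))]
 px [ 15.1 164.1] 12 chute at z .04,.1,.17 [(np.float64(0.154), np.float64(0.869)), (np.float64(0.139), np.float64(0.829)), (np.float64(0.122), np.float64(0.783))]
 px [ 24.9 163. ] 20 ch
[... 3430 characters left out ...]
np.float64(0.036), np.float64(-0.322))]
 px [355.1 223.3] 23 chute at z .04,.1,.17 [(np.float64(-0.244), np.float64(0.285)), (np.float64(-0.213), np.float64(0.306)), (np.float64(-0.177), np.float64(0.329))]
 px [256.3 263.5] 125 chute at z .04,.1,.17 [(np.float64(0.077), np.float64(0.222)), (np.float64(0.092), np.float64(0.246)), (np.float64(0.11), np.float64(0.273))]
 px [330.2 288.3] 36 chute at z .04,.1,.17 [(np.float64(-0.049), np.float64(0.403)), (np.float64(-0.028), np.float64(0.417)), (np.float64(-0.003), np.float64(0.434))]
 px [286.3 311.8] 36 chute at z .04,.1,.17 [(np.float64(0.091), np.float64(0.386)), (np.float64(0.106), np.float64(0.402)), (np.float64(0.123), np.float64(0.42))]
```

{"op": "send_rows", "data": {"deltas": [[0,0,-0.2,0,0,0,0],[0,0,-0.4,0,0,0,0],[0,0,-0.6,0,0,0,0],[0,0,-0.6,0,0,0,0],[0,0,-0.6,0,0,0,0],[0,0,-0.6,0,0,0,0],[0,0,-0.6,0,0,0,0],[0,0,-0.6,0,0,0,0],[0,0,-0.6,0,0,0,0],[0,0,-0.6,0,0,0,0]]}}

```text
clock: 20.65
tcp_pos: [0.4433, 0.1071, 0.2913]
orientation: [-2.11, -2.327, 0.003]
contact_force: [-0.9, -0.3, -0.1]
grip_width: 0.0001
```

```bash
python3 chk.py | grep -E 'diff|tcp'; python3 - <<'E'
from st import *
f=shot('top');a=np.load('f0.npz')['top'];b=f['pixels']
# other goods: full-size px windows, mean abs change
for n,(u,v) in dict(jar=(249,135),coupling=(181,147),tee=(215,141),red=(158,170),green=(155,210),purple=(201,266),ba=(110,193),bb=(119,165),wrench=(391,203),carton=(402,154)).items():
    A=a[v-10:v+11,u-10:u+11];B=b[v-14:v+15,u-14:u+15]
    q=cv2.matchTemplate(B,A,cv2.TM_CCOEFF_NORMED);_,s,_,l=cv2.minMaxLoc(q);print(n,round(s,2),'shift',l[0]-4,l[1]-4)
p=b[160:190,300:360];d=np.abs(b.astype(int)-a).sum(2)[160:190,315:350]>60
cs=cv2.findContours(d.astype(np.uint8),0,2)[0];c=max(cs,key=cv2.contourArea);print(cv2.minAreaRect(c))
bx=cv2.boxPoints(cv2.minAreaRect(c))+[315,160]
for z in(.005,.04):print(z,[(np.array([(q-m)@ex,(q-m)@ey])).round(3).tolist() for q in[ray(f,*x,z)[:2] for x in bx]])
E
```

```text
chute tcp -0.093 0.1651 z 0.2913 yaw 95.6 F [-0.88 -0.25 -0.08] t 20.65
  diff [  168   151   112   233 13910] [228. 265.] [-0.279  0.164]
  diff [321 166  21  16 251] [331. 174.] [ 0.017 -0.182]
  diff [ 279  234  199   87 6624] [367. 264.] [-0.284 -0.29 ]
  diff [492 307  20  22 317] [502. 317.] [-0.458 -0.714]
  diff [262 313   8  10  48] [266. 318.] [-0.449  0.044]
  diff [285 362   9  11  47] [289. 368.] [-0.606 -0.027]
  diff [264 371  22  13 158] [277. 379.] [-0.64   0.011]
  diff [256 372  10  10  64] [260. 376.] [-0.632  0.065]
  diff [295 373  20  11 104] [302. 380.] [-0.643 -0.068]
jar 1.0 shift 0 0
coupling 1.0 shift 0 0
tee 1.0 shift 0 0
red 1.0 shift 0 0
green 1.0 shift 0 0
purple 0.43 shift -2 -1
ba 1.0 shift 0 0
bb 1.0 shift 0 0
wrench 0.99 shift 0 0
carton 0.84 shift 0 0
((15.743243217468262, 13.45945930480957), (12.658721923828125, 19.72787857055664), 80.53767395019531)
0.005 [[0.022, -0.154], [0.025, -0.222], [-0.018, -0.223], [-0.021, -0.156]]
0.04 [[0.017, -0.148], [0.021, -0.214], [-0.022, -0.215], [-0.025, -0.149]]
```

```bash
python3 -c "
from h import *
print(r.hand_in())"
```

```text
the job is handed in; nothing more can be done
None
```

The valve went down the chute and came to rest in the grey tray, and I handed the job in at about 21 s on the robot clock.

- **At the rail:** I pushed the aluminium valve sideways with the two half-open fingers until its long side was flush against the guide rail. I held it there for over 1 s at about 8–9 N sideways (about 11 N in all), below the 20 N limit. The rail face was felt at s ≈ 19 mm, which matches the image estimate.
- **Along the rail:** I turned the gripper, went behind the valve's end and pushed it along the rail off the ledge end at about 1–3 N. The first attempt at turning stopped at joint 7's limit, so I turned the other way. Nothing was touched while doing that.
- **In the tray:** Two top views about 1 s apart show the same still 66 x 43 mm shape, at chute x ±0.02 m and y -0.15 to -0.22 m. The nipple's brass colour was not detected there, so the block may lie on another face.
- **Other goods:** Jar, coupling, tee, both bottles, wrench, and the red and green look-alikes show zero shift.
    - **Carton:** It also showed no shift, but with a weaker match (0.84).
    - **Purple look-alike:** The top-view check failed (match 0.43), probably because the arm was in the way. It was never approached, and in the scene view its nipple was about where it started.
- **Robot at hand-in:** The gripper was 0.29 m above the counter, clear of everything.

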